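Close the board tester's tray and lock it with its key

ROBOT

A 6-joint arm with a two-finger parallel gripper is mounted at the origin on the work surface. World frame = base frame: x ahead of the robot, y to its left, z up, the work surface at z = 0. Lengths are in m, angles in degrees, forces in N, time in s.
With the tool pointing down it reaches from about 0.35 to 0.875 m from the base axis. Payload 4.2 kg.
Tool frame: the origin (TCP) lies at the very end of the fingers, on their centre line; the grasp point (between the pads) lies 19 mm behind it; z points along the fingers, y is the line along which they close (so a half turn about z gives the same grasp; the last joint's range is limited). The gripper opens to 87 mm and grips with 3 to 60 N. Pads are 19 mm wide; open, the fingers measure 117 mm over their backs; the gripper's body (75 mm by 190 mm) begins 51 mm behind the grasp point.
Start: joints at [80.592, 22.042, 0.453, 0, -68.411, -14.817], TCP at [0.256, 0.57, 0.223] pointing down, gripper open.
Joint ranges: [-179.83, 179.83], [-69.29, 118.12], [-61.27, 80.66], [-181.25, 117.63], [-171.15, -9.14], [-177.46, 177.46]. Speed limits (degrees/s): [159.86, 159.86, 180, 180, 180, 180].

INTERFACE

Orientations are given as a 3x3 rotation matrix whose columns are the frame's x, y, z axes.
In Python, from station import r gives the robot as it stands.
- The arm moves only by the tool jog_arm, never from a script. Its argument "plan" is text: rows parted by semicolons, each of 7 numbers parted by spaces: the shift along the tool's x, y, z normalised to -1 to 1, where 1 is 0.025 m, then the turn, a rotation vector about the tool's x, y, z normalised to -1 to 1, where 1 is 8 degrees, then the closure, from -1 (fully open) to 1 (shut). A call has exactly 10 rows; each row shifts and turns the commanded pose from where the row before left it, along the tool's axes as they then stand; what a row does not reach is not made up. A row lasts 1/10 s, in which the tool goes at most 50 mm and 8.59 degrees, less where a joint would pass 70% of its speed; a pose out of reach is approached as far as the arm can. A call with a number of a shift or a turn outside -1 to 1 is refused whole. A call with a gripper value outside its range is refused whole. The fingers move at their own pace and stop on an object; the grip force is fixed at half the most. Time passes only in rows, so rows that do not move let the fingers close, or fill a call up. It gives the time, the measured TCP pose, the force, the opening and the grip force at its end, in the units of the state.
- r.sense(): the state, without advancing time (a new reading comes with each control period).
- r.capture(name): name is "side" or "top" or "wrist"; returns (picture, depth): 420x560x3 uint8, red, green, blue; 420x560 float32, m along the optical axis (not along the pixel's ray), 0 where there is no reading.
- r.get_calibration(name): a dict with "mtx" (3x3 intrinsics, pixels), "extrinsics" (4x4, takes a point from camera to world coordinates). Camera axes: x right, y up, looking along -z (the intrinsics and any distortion apply to the point x, -y, -z); pixel columns grow to the right and rows downward; lengths in m; the calibration is good to about 2 mm. A picture is of the moment at which its call begins: read the wrist's pose just before it. get_calibration takes no time and is no camera call; for the wrist camera it gives the pose at the moment of the call.
- r.finish_job(): hands the job in; it is judged then, once.
The state is a dict: "time_s": time; "joints": joint angles; "joint_velocities": joint speeds; "effort": joint torques, N m; "tcp_pos": TCP position; "ee_rot": TCP orientation; "wrist_force": force on the tool from outside, world axes, zero at the start; "moment": the same for the moment, N m; "gripper_width": opening from 0.0 (shut) to 1.0 (fully open); "gripper_force": force on a finger pad.
Only numpy, scipy, OpenCV 4.12 (cv2) and the standard library are available. Lean on these libraries where they do the work, as an engineer would, in place of code of your own. Each camera call takes 0.05 s, during which the arm holds its last target. There are 200 camera calls.

TASK

A circuit board lies in the open tray of the white board tester. Push the tray fully home until it snaps in, then take the tester's key, the one with the square-cornered flat bow, from the red foam stand, push it all the way into the slot of the round lock on top of the tester, and turn it clockwise to its stop so that the bow stands square across the tray's direction of travel. Leave the key standing in the lock and the other two keys in the stand, and do not knock the other things on the bench about.

Things in the scene. Friction and masses are not known exactly. Their poses are not given: they have to be found in the camera images.
- tester: White flat box, 200 mm deep (x), 240 wide (y), 75 high, fixed. Origin: centre of its underside; x points the way the tray closes, z up. On top stands the lock, a steel cylinder 50 mm across, 36 high. It turns clockwise with about 0.25 N m of friction, to a hard stop where its slot lies along the tester's y, and stays where it is left.
- lock_face (a point): Centre of the lock cylinder's top face, on its vertical turning axis, at tester x 0, y +55, z 111 mm; axes of the tester. A straight slot, 18.5 by 8.5 mm and 36 mm deep, runs through it. Its direction is not reported: at the start its length lies anywhere from the tester's x to 1.1 rad clockwise of it (from above); see or feel for it; within about 0.15 rad of it the key drops in.
- tray (a joint): How far the tray is open, in m: 0 is home, opening towards -x of the tester, at most 0.09. Friction about 1.5 N; from 16 to 7 mm before home a spring detent resists, about 6 N in all; past that it pulls the tray home and holds it there.
- tray_front (a point): Centre of the front face of the tray's grey front panel (236 mm wide, 6 to 66 mm above the bench, 14 mm thick, no handle: push on it), 36 mm above the bench; at home 114 mm towards -x from the tester's origin. Moves with the tray; axes of the tester.
- key: The tester's key, 104 mm long, 0.12 kg, upright in one of the stand's slots. Origin: centre of the blade's lower end; z up. Steel blade 6 mm thick (x), 16 wide (y), 32 long and square-ended; round shank 26 mm across from 32 to 62 mm; black square-cornered flat bow from 62 to 104 mm, 12 thick (x), 44 wide (y), to grip across x. Fits the lock either way round.
- key_shoulder (a point): Point on the key's axis 32 mm above its lower end, where the shank's flat underside begins; it rests on the stand now, and comes to rest on the lock's top face when the key is fully in.
- key_disc: Another key of the same size and material, with a round disc bow of 44 mm diameter; it belongs to other equipment and stays in the stand. Origin and axes as for key.
- key_tee: Another key of the same size and material, with a T-bar bow 44 mm wide; it stays in the stand. Origin and axes as for key.
- stand: Red foam block, 70 mm (x) by 180 mm (y) by 40 mm high, fixed on the bench; origin: centre of its underside. Three slots along its y, 60 mm apart (y -60, 0, +60 mm), 8.5 mm by 18.5 mm, each holding one upright key, whose lower end is 8 mm above the bench.
- parts_bin: Open black parts bin, 120 by 90 by 50 mm, a bystander. Origin: centre of its underside.
- magnifier: White hand magnifier lying on the bench, about 160 mm long and 16 mm high, a bystander.
- driver: Screwdriver lying on the bench between the stand and the tester, about 200 mm long and 30 mm high, a bystander. Origin: near its middle.
Mind the look-alikes: they are no part of the job. Leave any blue or purple look-alike of the key alone.

How it is judged (in metres and radians):
On the way, in this order (a step that is already met when the one before it is completed fails the run):
1. the tray is home (value of joint tray below 0.003 m), for 0.2 s.
2. the key is all the way in the lock (z of key_shoulder in the frame of lock_face below 0.005 m and horizontal distance between key_shoulder and lock_face below 0.005 m), for 0.1 s.
At the end, for the whole second after the job is handed in: The tray is home (within 3 mm); the key stands upright and at rest in the lock, its shoulder within 5 mm of the lock's face, and its bow within 0.25 rad (14 degrees, a little more than its play in the slot) of square across the tray's travel; the other two keys are in their slots (within 12 mm) (all of step 2 and value of joint tray below 0.003 m and angle between the y axis of key and the y axis of tester, either way round below 0.25 rad and angle between key's own z axis and vertical below 0.12 rad and linear speed of key below 0.02 m/s and distance of each of key_disc, key_tee from where it was at the start of the episode below 0.012 m); the robot touches nothing.
It fails at once if another key is pulled out of its slot (distance of any of key_disc, key_tee from where it was at the start of the episode above 0.03 m).
It fails at once if the parts bin, the magnifier or the screwdriver is knocked away by more than 40 mm (distance of any of parts_bin, magnifier, driver from where it was at the start of the episode above 0.04 m).
It also fails if it takes over 72 s, if anything falls off the work surface, if the arm or the gripper's body presses on something with over 40 N, if the wrist force passes 120 N, or if a joint passes its speed limit or range.

## Working session

There is one attempt and no reset: what is moved stays moved. The work goes in short steps, Python scripts to look and compute and a tool call to move; the robot and the scene stay as the last step left them, time stands still between calls to the robot, and variables do not carry over. Pictures are saved under pics/ and viewed, at most 10 in all, crops included, and the job is handed in when it is done.

Besides the shell and the picture viewer there is one more tool, called after ">>>" by a JSON object that holds its "api" and its "payload", one argument or row to a line. jog_arm: Moves the arm, as the interface text tells. Scaled input: -1 to 1 covers 0.025 m each way for a shift and 8 degrees each way for a turn. Its arguments: {"type":"object","properties":{"plan":{"type":"string"}},"required":["plan"]}

```bash
mkdir -p pics; ls
python3 - <<'E'
from station import r
import cv2,numpy as np
for n in("top","side"):
    im,d=r.capture(n); c=r.get_calibration(n)
    cv2.imwrite(f"pics/{n}0.png",im[...,::-1]); np.savez(f"{n}0.npz",im=im,d=d,K=c["mtx"],T=c["extrinsics"])
    print(n,c)
s=r.sense();print(s)
E
```

```text
pics
top {'mtx': array([[396.24472301,   0.        , 280.06686829],
       [  0.        , 396.24472301, 206.65156041],
       [  0.        ,   0.        ,   1.        ]]), 'extrinsics': array([[ 0.01011468,  0.98602693, -0.16627867,  0.3629789 ],
       [-0.99974233,  0.00659244, -0.02172111, -0.02878832],
       [-0.02032141,  0.16645553,  0.98583954,  1.18583225],
       [ 0.        ,  0.        ,  0.        ,  1.        ]])}
side {'mtx': array([[493.92691933,   0.        , 277.01292228],
       [  0.        , 493.92691933, 208.66262189],
       [  0.        ,   0.        ,   1.        ]]), 'extrinsics': array([[ 0.79152749,  0.36786582, -0.48801534, -0.09555886],
       [-0.61112135,  0.48149117, -0.62824911, -0.81559186],
       [ 0.0038637 ,  0.79551304,  0.60592415,  0.87608269],
       [ 0.        ,  0.        ,  0.        ,  1.        ]])}
{'time_s': 0.1, 'joints': array([ 8.05916458e+01,  2.20875295e+01,  3.86988730e-01, -2.28625720e-02,
       -6.84127300e+01, -1.48168508e+01]), 'joint_velocities': array([ 0.00815752, -0.0591515 ,  0.25256027,  0.19066888,  0.10360007,
        0.01282401]), 'effort': array([-4.38096486e-04, -3.91687953e+01,  1.87933981e+01,  4.23182666e+00,
        1.34373197e-02, -7.03951082e-05]), 'tcp_pos': array([0.25622371, 0.56946783, 0.22155876]), 'ee_rot': array([[ 9.11879349e-01, -4.10457765e-01, -6.89214182e-04],
       [-4.10458318e-01, -9.11877403e-01, -1.88967259e-03],
       [ 1.47151949e-04,  2.00604710e-03, -9.99997977e-01]]), 'wrist_force': array([-0.01330955,  0.28278343, -0.08184203]), 'moment': array([-0.00613401, -0.03121498,  0.03512474]), 'gripper_force': 0.0, 'gripper_width': 1.0028897099413672}
```

View pics/top0.png

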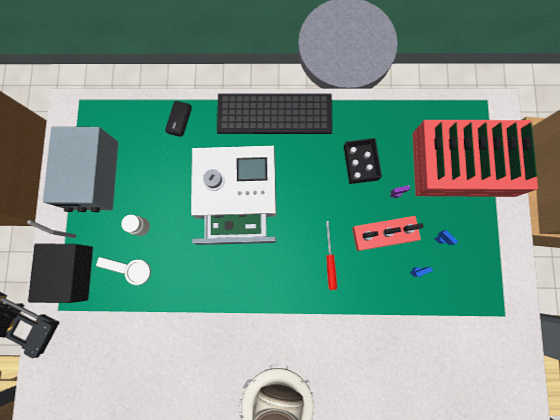

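View pics/side0.png

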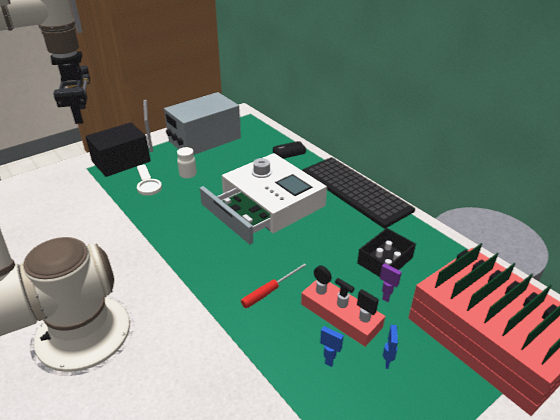

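The top view shows the tester at (233,180) with the lock at (213,178) and the tray front at (233,240). The driver is at (331,258).

What could be taken for the key:
- **Stand keys (top view):** (369,236), (391,231) and (413,227). In the side view these are a disc at (322,274), a tee at (344,287) and a square bow at (367,302).
- **Blue look-alikes:** (447,238) and (422,271).
- **Purple look-alike:** (400,190).

I choose the stand key at (413,227) top / (367,302) side.

```bash
cat > h.py <<'E'
import numpy as np,cv2
def load(n):
    z=np.load(f"{n}0.npz"); return z["im"],z["d"],z["K"],z["T"]
def cloud(d,K,T):
    v,u=np.mgrid[:d.shape[0],:d.shape[1]]
    P=np.stack([(u-K[0,2])/K[0,0]*d,-(v-K[1,2])/K[1,1]*d,-d],-1)
    return P@T[:3,:3].T+T[:3,3]
def ray(u,v,z,K,T):
    w=T[:3,:3]@np.array([(u-K[0,2])/K[0,0],-(v-K[1,2])/K[1,1],-1]); return T[:3,3]+w*(z-T[2,3])/w[2]
def rect(P): 
    c,s,a=cv2.minAreaRect((P[:,:2]*1000).astype(np.float32)); return np.round(c,1),np.round(s,1),round(a,2),len(P)
E
python3 - <<'E'
from h import *
im,d,K,T=load("top"); P=cloud(d,K,T); Z=P[...,2]; hsv=cv2.cvtColor(im,cv2.COLOR_RGB2HSV)
v,u=np.mgrid[:420,:560]
def box(a,b,c,e): return (u>=a)&(u<=b)&(v>=c)&(v<=e)
m=box(185,282,140,220)&(abs(Z-.075)<.006)&(d>0); print("tester",rect(P[m]),Z[m].mean())
m=box(195,230,160,198)&(abs(Z-.111)<.008); print("lock",rect(P[m]),P[m].mean(0))
m=box(185,282,232,250)&(abs(Z-.066)<.006); print("tray",rect(P[m]),Z[m].mean())
m=box(345,430,210,255)&(abs(Z-.04)<.006)&(hsv[...,1]>120); print("stand",rect(P[m]),Z[m].mean())
for nm,b in(("disc",(358,378,222,250)),("tee",(382,402,220,245)),("sq",(403,428,215,242))):
    m=box(*b)&(Z>.095); print(nm,rect(P[m]),P[m].mean(0),Z[m].max())
m=box(320,345,215,295)&(Z>.006)&(Z<.05); print("driver",P[m].min(0),P[m].max(0))
ims,ds,Ks,Ts=load("side");Ps=cloud(ds,Ks,Ts)
m=np.zeros(ds.shape,bool);m[285,355:380]=0
for nm,(a,b,c,e) in(("disc",(310,332,262,300)),("tee",(334,356,276,300)),("sq",(356,380,288,315))):
    Q=Ps[c:e,a:b].reshape(-1,3);Q=Q[Q[:,2]>.08]; print("side",nm,rect(Q),Q.mean(0),Q[:,2].max())
Q=Ps[155:180,248:275].reshape(-1,3);Q=Q[abs(Q[:,2]-.111)<.005];print("side lock",rect(Q),Q.mean(0))
a=cv2.resize(im[158:200,192:234],(400,400),interpolation=cv2.INTER_CUBIC)
b=cv2.resize(ims[255:335,300:380],(400,400),interpolation=cv2.INTER_CUBIC)
cv2.imwrite("pics/crop1.png",np.hstack([a,b])[...,::-1])
E
```

```text
tester (array([629.4, 132.4]), array([200.4, 240.6]), 1.95, 5223) 0.07488101603177143
lock (array([627.9, 186.8]), array([48.9, 47.5]), 45.64, 232) [0.62646951 0.18645132 0.10978916]
tray (array([456.8, 125.7]), array([ 15. , 233.3]), 1.93, 426) 0.0652804368775828
stand (array([ 482.8, -313.3]), array([ 69.5, 181.5]), 10.1, 1138) 0.03995336762994054
disc (array([ 426. , -148.6]), array([ 18.9, 270. ]), 23.74, 75) [ 0.46723709 -0.2423536   0.1513858 ] 1.1858322486559172
tee (array([ 431.4, -179.1]), array([ 20.3, 329.7]), 20.97, 90) [ 0.47597112 -0.29685668  0.16557521] 1.1858322486559172
sq (array([ 436.1, -209.3]), array([ 17.3, 389.1]), 19.5, 87) [ 0.48844828 -0.35816938  0.14759094] 1.1858322486559172
driver [ 0.30545829 -0.19757195  0.00606768] [ 0.53164947 -0.12713407  0.0309319 ]
side disc (array([ 199.3, -536.5]), array([811.1,  38.9]), 46.18, 216) [ 0.46295021 -0.2624147   0.10463647] 0.8760826912955899
side tee (array([ 204.5, -567.7]), array([777.4,  42.3]), 42.68, 170) [ 0.46847864 -0.32403679  0.11217574] 0.8760826912955899
side sq (array([ 210.7, -597.4]), array([750.8,  42.8]), 38.73, 294) [ 0.48503302 -0.37733479  0.10437438] 0.8760826912955899
side lock (array([626.4, 186.7]), array([47.2, 47.6]), 19.81, 104) [0.62591686 0.18592068 0.10820302]
```

View pics/crop1.png

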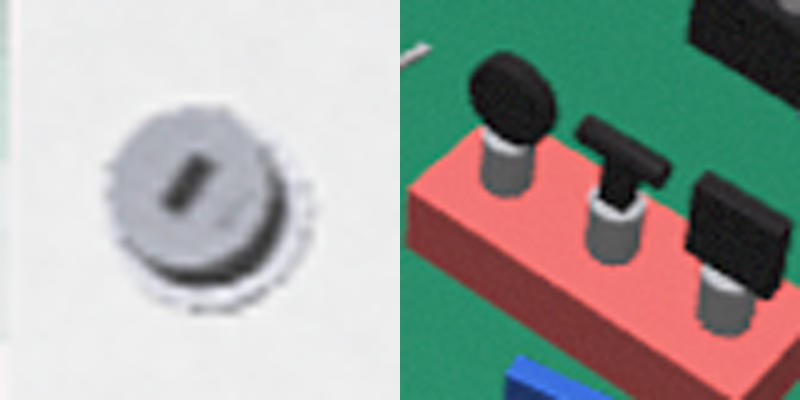

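The right crop confirms the square bow: it is the nearest key in the side view, with the tee and disc beyond it. The left crop shows the slot running from (175,205) to (207,160), about 35° clockwise of world x.

All sizes check out: tester 200×240, stand 70×181, lock at z 0.110. The lock is predicted at (627.5,187.4) and was seen at (627.9,186.8). Next I turn the tool and head for the tray.

>>> {"api": "jog_arm", "payload": {
  "plan": "0 0 0 0 0 -0.82 1; 0 0 0 0 0 -0.82 1; 0 0 0 0 0 -0.82 1; 0 0 0 0 0 -0.82 1; 0.3 1 0 0 0 0 1; 0.3 1 0 0 0 0 1; 0.3 1 0 0 0 0 1; 0.3 1 0 0 0 0 1; 0.3 1 0 0 0 0 1; 0.3 1 0 0 0 0 1"
}}

```text
time_s: 1.1
tcp_pos: [0.3067, 0.4203, 0.2221]
ee_rot: [[0.999, 0.035, -0.001], [0.035, -0.999, -0.001], [-0.001, 0.001, -1.0]]
wrist_force: [0.2, 0.6, 0.2]
gripper_width: 0.173
gripper_force: 0.0
```

>>> {"api": "jog_arm", "payload": {
  "plan": "0.3 1 0 0 0 0 1; 0.3 1 0 0 0 0 1; 0.3 1 0 0 0 0 1; 0.3 1 0 0 0 0 1; 0.3 1 0 0 0 0 1; 0.3 1 0 0 0 0 1; 0.3 1 0 0 0 0 1; 0.3 1 0 0 0 0 1; 0.3 1 0 0 0 0 1; 0.3 1 0 0 0 0 1"
}}

```text
time_s: 2.1
tcp_pos: [0.3903, 0.1732, 0.2223]
ee_rot: [[0.999, 0.035, -0.001], [0.035, -0.999, -0.0], [-0.001, 0.0, -1.0]]
wrist_force: [1.2, -0.3, 0.3]
gripper_width: 0.005
gripper_force: 0.0
```

```bash
cat >> h.py <<'E'
def togo(xyz,yaw):
    """remaining turn then shift, in row units, tool x heading yaw (deg), tool pointing down"""
    from station import r
    from scipy.spatial.transform import Rotation as Ro
    s=r.sense(); y=np.radians(yaw); c,n=np.cos(y),np.sin(y)
    G=np.array([[c,n,0],[n,-c,0],[0,0,-1.]]); A=s["ee_rot"]
    print("t",round(s["time_s"],2),"p",s["tcp_pos"].round(4),"F",s["wrist_force"].round(1),"w",round(s["gripper_width"],3),"q",s["joints"].round(0))
    print("turn u",(Ro.from_matrix(A.T@G).as_rotvec(degrees=True)/8).round(2),"then shift u",(G.T@(np.array(xyz)-s["tcp_pos"])/.025).round(2),"now-axes shift u",(A.T@(np.array(xyz)-s["tcp_pos"])/.025).round(2))
E
python3 -c "
from h import *
togo([.405,.125,.036],2)"
```

```text
t 2.1 p [0.3903 0.1732 0.2223] F [ 1.2 -0.3  0.3] w 0.005 q [ 46.   2. -25.  -0. -62.  46.]
turn u [0. 0. 0.] then shift u [0.52 1.95 7.45] now-axes shift u [0.52 1.95 7.45]
```

>>> {"api": "jog_arm", "payload": {
  "plan": "0.25 0.65 0.9 0 0 0 1; 0 0.65 0.9 0 0 0 1; 0 0 1 0 0 0 1; 0 0 1 0 0 0 1; 0 0 1 0 0 0 1; 0 0 1 0 0 0 1; 0 0 1 0 0 0 1; 0 0 0.65 0 0 0 1; 0 0 0 0 0 0 1; 0 0 0 0 0 0 1"
}}

```text
time_s: 3.1
tcp_pos: [0.3979, 0.1422, 0.0364]
ee_rot: [[0.999, 0.035, -0.0], [0.035, -0.999, -0.0], [-0.0, 0.0, -1.0]]
wrist_force: [-0.2, 0.3, -0.3]
gripper_width: 0.006
gripper_force: 0.0
```

```bash
python3 -c "
from h import *
togo([.508,.128,.036],2)"
```

```text
t 3.1 p [0.3979 0.1422 0.0364] F [-0.2  0.3 -0.3] w 0.006 q [ 42.  17. -41.   0. -32.  50.]
turn u [0. 0. 0.] then shift u [4.38 0.72 0.02] now-axes shift u [4.38 0.72 0.01]
```

>>> {"api": "jog_arm", "payload": {
  "plan": "0.6 0.35 0 0 0 0 1; 0.6 0.35 0 0 0 0 1; 0.4 0 0 0 0 0 1; 0.4 0 0 0 0 0 1; 0.4 0 0 0 0 0 1; 0.4 0 0 0 0 0 1; 0.4 0 0 0 0 0 1; 0.4 0 0 0 0 0 1; 0.4 0 0 0 0 0 1; 0.3 0 0 0 0 0 1"
}}

```text
time_s: 4.1
tcp_pos: [0.5042, 0.1277, 0.0356]
ee_rot: [[0.999, 0.034, -0.005], [0.034, -0.999, -0.002], [-0.005, 0.002, -1.0]]
wrist_force: [-3.1, -1.2, -0.1]
gripper_width: 0.004
gripper_force: 1.4
```

>>> {"api": "jog_arm", "payload": {
  "plan": "0.1 0 0 0 0 0 1; 0 0 0 0 0 0 1; 0 0 0 0 0 0 1; 0 0 0 0 0 0 1; 0 0 0 0 0 0 1; -0.5 0 0 0 0 0 -1; -1 0 0 0 0 0 -1; -1 0 -1 0 0 0 -1; 0 0 -1 0 0 0 -1; 0 0 -1 0 0 0 -1"
}}

```text
time_s: 5.1
tcp_pos: [0.446, 0.1267, 0.1125]
ee_rot: [[0.999, 0.036, 0.002], [0.036, -0.999, 0.001], [0.002, -0.001, -1.0]]
wrist_force: [0.4, 0.2, -0.0]
gripper_width: 0.376
gripper_force: 0.0
```

Run:
```python
from h import *
from station import r
im,d=r.capture("top");c=r.get_calibration("top");P=cloud(d,c["mtx"],c["extrinsics"])
Q=P[200:245,190:240].reshape(-1,3);Q=Q[(abs(Q[:,2]-.066)<.005)]
print(rect(Q), np.percentile(Q[:,0],[1,50,99]))
np.savez("top1.npz",im=im,d=d)
togo([.493,-.372,.22],-79.9)
```

```text
(array([542.1, 178.2]), array([ 54.4, 130.7]), 0.29, 77) [0.51536697 0.52651922 0.56942414]
t 5.15 p [0.4491 0.1282 0.1167] F [1.2 0.4 2.9] w 0.415 q [ 36.  13. -30.   0. -46.  56.]
turn u [-0.08 -0.04 10.26] then shift u [20.01  1.78 -4.13] now-axes shift u [ 1.05 20.04 -4.21]
```

>>> {"api": "jog_arm", "payload": {
  "plan": "0.1 1 -0.6 0 0 0 -1; 0.1 1 -0.6 0 0 0 -1; 0.1 1 -0.6 0 0 0 -1; 0.1 1 -0.6 0 0 0 -1; 0.1 1 -0.6 0 0 0 -1; 0.1 1 -0.6 0 0 0 -1; 0.1 1 -0.6 0 0 0 -1; 0.1 1 0 0 0 0 -1; 0.1 1 0 0 0 0 -1; 0.1 1 0 0 0 0 -1"
}}

```text
time_s: 6.15
tcp_pos: [0.4806, -0.1237, 0.2167]
ee_rot: [[0.999, 0.035, 0.003], [0.035, -0.999, -0.0], [0.003, 0.0, -1.0]]
wrist_force: [-0.3, -0.2, -0.7]
gripper_width: 0.994
gripper_force: 0.0
```

>>> {"api": "jog_arm", "payload": {
  "plan": "0 0 0 0 0 1 -1; 0 0 0 0 0 1 -1; 0 0 0 0 0 1 -1; 0 0 0 0 0 1 -1; 0 0 0 0 0 1 -1; 0 0 0 0 0 1 -1; 0 0 0 0 0 1 -1; 0 0 0 0 0 1 -1; 0 0 0 0 0 1 -1; 0 0 0 0 0 1 -1"
}}

```text
time_s: 7.15
tcp_pos: [0.4805, -0.1227, 0.2164]
ee_rot: [[0.203, -0.979, 0.003], [-0.979, -0.203, -0.0], [0.001, -0.002, -1.0]]
wrist_force: [-0.5, 0.0, -0.5]
gripper_width: 1.004
gripper_force: 0.0
```

>>> {"api": "jog_arm", "payload": {
  "plan": "0 0 0 0 0 0.26 -1; 0.8 0 0 0 0 0 -1; 0.8 0 0 0 0 0 -1; 0.8 0 0 0 0 0 -1; 0.8 0 0 0 0 0 -1; 0.8 0 0 0 0 0 -1; 0.8 0 0 0 0 0 -1; 0.8 0 0 0 0 0 -1; 0.8 0 0 0 0 0 -1; 0 0 0 0 0 0 -1"
}}

```text
time_s: 8.15
tcp_pos: [0.5082, -0.2822, 0.2159]
ee_rot: [[0.17, -0.985, 0.002], [-0.985, -0.17, -0.001], [0.001, -0.001, -1.0]]
wrist_force: [-0.2, 0.4, -0.4]
gripper_width: 0.999
gripper_force: 0.0
```

Run:
```python
from h import *
from station import r
togo([.493,-.372,.22],-79.9)
c=r.get_calibration("wrist");im,d=r.capture("wrist")
np.savez("wrist0.npz",im=im,d=d,K=c["mtx"],T=c["extrinsics"]);cv2.imwrite("pics/w0.png",im[...,::-1])
```

```text
t 8.15 p [ 0.5082 -0.2822  0.2159] F [-0.2  0.4 -0.4] w 0.999 q [-13.  18.  -7.   0. -65.  23.]
turn u [-0.01 -0.01 -0.04] then shift u [ 3.43  1.23 -0.16] now-axes shift u [ 3.44  1.21 -0.16]
```

View pics/w0.png

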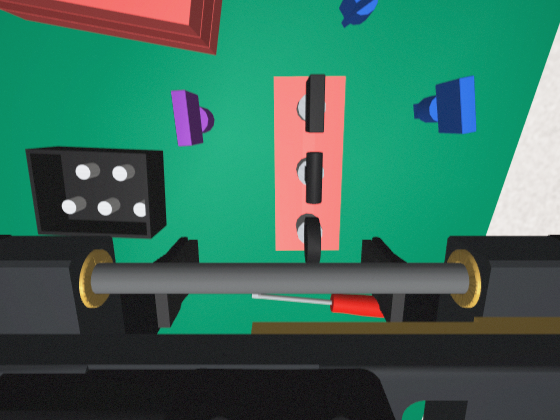

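The wrist view shows the black square bow at (315,103), the tee at (314,177) and the disc at (313,238). The look-alikes stand outside the stand. Now I measure the bow top and the stand in this view.

Run:
```python
from h import *
im,d,K,T=load("wrist");P=cloud(d,K,T);v,u=np.mgrid[:420,:560]
dark=im.max(-1)<70
for nm,(a,b,c,e) in(("sq",(295,335,68,138)),("tee",(295,335,145,208))):
    m=dark&(u>a)&(u<b)&(v>c)&(v<e)&(d>0)&(P[...,2]>.08); z=np.percentile(P[m][:,2],95);m&=abs(P[...,2]-.112)<.004; print(nm,z,rect(P[m]))
m=(im[...,0]>150)&(im[...,1]<150)&(u>265)&(u<355)&(v>70)&(v<255)&(abs(P[...,2]-.04)<.005);print(rect(P[m]),P[m][:,2].mean())
from numpy import *
m=(im[...,0]>150)&(im[...,1]<150)&(u>265)&(u<355)&(v>70)&(v<255)
print(rect(array([ray(a,b,.04,K,T) for a,b in zip(u[m],v[m])])))
```

```text
sq 0.11375361756616476 (array([ 493.6, -369.3]), array([12. , 41.8]), 10.24, 847)
tee 0.10807103085197081 (array([ 482.9, -311.1]), array([ 6. , 41.4]), 10.96, 46)
(array([ 482.5, -310. ]), array([ 69.7, 179.6]), 10.2, 8456) 0.04066332574627608
(array([ 482.6, -310.4]), array([ 69.8, 179.8]), 10.2, 8552)
```

>>> {"api": "jog_arm", "payload": {
  "plan": "0.85 0.28 0 0 0 0 -1; 0.85 0.28 0 0 0 0 -1; 0.85 0.28 0 0 0 0 -1; 0.82 0.35 0 0 0 0 -1; 0 0 1 0 0 0 -1; 0 0 1 0 0 0 -1; 0 0 0.5 0 0 0 -1; 0 0 0 0 0 0 -1; 0 0 0 0 0 0 -1; 0 0 0 0 0 0 -1"
}}

```text
time_s: 9.2
tcp_pos: [0.4936, -0.3685, 0.1554]
ee_rot: [[0.173, -0.985, 0.003], [-0.985, -0.173, -0.002], [0.002, -0.002, -1.0]]
wrist_force: [-0.2, -0.6, -0.0]
gripper_width: 1.003
gripper_force: 0.0
```

```bash
python3 -c "
from h import *
togo([.4934,-.3705,.078],-79.8)"
```

```text
t 9.2 p [ 0.4936 -0.3685  0.1554] F [-0.2 -0.6 -0. ] w 1.003 q [-22.  24.  -6.   0. -59.  32.]
turn u [-0.02 -0.01 -0.03] then shift u [0.08 0.02 3.1 ] now-axes shift u [0.07 0.03 3.1 ]
```

>>> {"api": "jog_arm", "payload": {
  "plan": "0.08 0 0.8 0 0 0 -1; 0 0 0.8 0 0 0 -1; 0 0 0.8 0 0 0 -1; 0 0 0.7 0 0 0 -1; 0 0 0 0 0 0 -1; 0 0 0 0 0 0 -0.5; 0 0 0 0 0 0 0; 0 0 0 0 0 0 0.4; 0 0 0 0 0 0 1; 0 0 0 0 0 0 1"
}}

```text
time_s: 10.2
tcp_pos: [0.493, -0.3704, 0.0768]
ee_rot: [[0.173, -0.985, 0.001], [-0.985, -0.173, -0.0], [0.001, -0.001, -1.0]]
wrist_force: [-0.5, 0.0, 0.1]
gripper_width: 0.63
gripper_force: 0.0
```

>>> {"api": "jog_arm", "payload": {
  "plan": "0 0 0 0 0 0 1; 0 0 0 0 0 0 1; 0 0 0 0 0 0 1; 0 0 0 0 0 0 1; 0 0 -0.3 0 0 0 1; 0 0 -0.3 0 0 0 1; 0 0 -0.4 0 0 0 1; 0 0 -0.5 0 0 0 1; 0 0 -0.5 0 0 0 1; 0 0 -0.5 0 0 0 1"
}}

```text
time_s: 11.2
tcp_pos: [0.4929, -0.3704, 0.1403]
ee_rot: [[0.173, -0.985, 0.001], [-0.985, -0.173, -0.0], [0.0, -0.001, -1.0]]
wrist_force: [0.4, -0.3, -0.6]
gripper_width: 0.133
gripper_force: 30.0
```

```bash
python3 -c "
from h import *
togo([.6277,.187,.25],-33)"
```

```text
t 11.2 p [ 0.4929 -0.3704  0.1403] F [ 0.4 -0.3 -0.6] w 0.133 q [-22.  25.  -7.   0. -58.  32.]
turn u [-0.   -0.   -5.88] then shift u [ -7.62 -21.63  -4.39] now-axes shift u [-21.03  -9.16  -4.39]
```

>>> {"api": "jog_arm", "payload": {
  "plan": "0 0 -0.8 0 0 -0.98 1; 0 0 -0.8 0 0 -0.98 1; 0 0 -0.8 0 0 -0.98 1; 0 0 -0.8 0 0 -0.98 1; 0 0 -0.8 0 0 -0.98 1; 0 0 -0.4 0 0 -0.98 1; -0.34 -0.96 0 0 0 0 1; -0.34 -0.96 0 0 0 0 1; -0.34 -0.96 0 0 0 0 1; -0.34 -0.96 0 0 0 0 1"
}}

```text
time_s: 12.2
tcp_pos: [0.5166, -0.2704, 0.2497]
ee_rot: [[0.838, -0.545, 0.001], [-0.545, -0.838, -0.0], [0.001, -0.0, -1.0]]
wrist_force: [0.2, 0.1, -1.6]
gripper_width: 0.137
gripper_force: 30.0
```

>>> {"api": "jog_arm", "payload": {
  "plan": "-0.34 -0.96 0 0 0 0 1; -0.34 -0.96 0 0 0 0 1; -0.34 -0.96 0 0 0 0 1; -0.34 -0.96 0 0 0 0 1; -0.34 -0.96 0 0 0 0 1; -0.34 -0.96 0 0 0 0 1; -0.34 -0.96 0 0 0 0 1; -0.34 -0.96 0 0 0 0 1; -0.3 -0.8 0 0 0 0 1; 0 0 0 0 0 0 1"
}}

```text
time_s: 13.2
tcp_pos: [0.5693, -0.0503, 0.2495]
ee_rot: [[0.84, -0.543, 0.001], [-0.543, -0.84, 0.001], [0.001, -0.001, -1.0]]
wrist_force: [-0.3, -0.7, -1.1]
gripper_width: 0.139
gripper_force: 30.0
```

Run:
```python
from h import *
from station import r
togo([.6277,.187,.25],-33)
c=r.get_calibration("wrist");im,d=r.capture("wrist")
np.savez("wrist0.npz",im=im,d=d,K=c["mtx"],T=c["extrinsics"])
it,dt=r.capture("top")
a=cv2.resize(it[120:260,180:320],(400,400),interpolation=cv2.INTER_CUBIC)
cv2.imwrite("pics/w1.png",np.hstack([cv2.resize(im,(400,300)),a[:300]])[...,::-1])
```

```text
t 13.2 p [ 0.5693 -0.0503  0.2495] F [-0.3 -0.7 -1.1] w 0.139 q [ 11.  16.  -5.  -0. -69.  46.]
turn u [-0.01 -0.    0.02] then shift u [-3.21 -9.23 -0.02] now-axes shift u [-3.19 -9.24 -0.01]
```

View pics/w1.png

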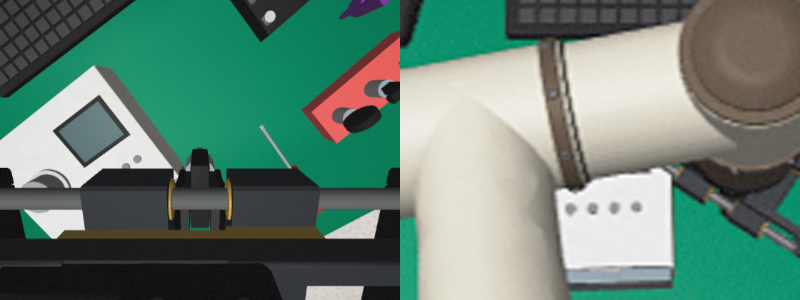

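Wrist half: the key is gripped at (200,170) and the lock is at lower left, (42,185). Top half: the tray panel is closed at (620,275). I stop short of the lock so the wrist camera sees the slot.

>>> {"api": "jog_arm", "payload": {
  "plan": "-0.8 -1 0 0 0 0 1; -0.8 -1 0 0 0 0 1; -0.8 -1 0 0 0 0 1; -0.8 -1 0 0 0 0 1; -0.8 -1 0 0 0 0 1; -0.8 -1 0 0 0 0 1; -0.8 -1 0 0 0 0 1; -0.8 -1 0 0 0 0 1; -0.8 -1 0 0 0 0 1; 0 0 0 0 0 0 1"
}}

```text
time_s: 14.3
tcp_pos: [0.5406, 0.2365, 0.2488]
ee_rot: [[0.84, -0.543, 0.0], [-0.543, -0.84, 0.001], [-0.0, -0.001, -1.0]]
wrist_force: [0.3, -0.2, -0.8]
gripper_width: 0.135
gripper_force: 30.0
```

Run:
```python
from h import *
from station import r
togo([.6277,.187,.25],-33)
c=r.get_calibration("wrist");im,d=r.capture("wrist")
np.savez("wrist0.npz",im=im,d=d,K=c["mtx"],T=c["extrinsics"])
cv2.imwrite("pics/w2.png",im[...,::-1])
```

```text
t 14.3 p [0.5406 0.2365 0.2488] F [ 0.3 -0.2 -0.8] w 0.135 q [ 39.  18.  -2.  -0. -70.  18.]
turn u [-0.01  0.    0.01] then shift u [ 4.   -0.24 -0.05] now-axes shift u [ 4.   -0.23 -0.05]
```

View pics/w2.png

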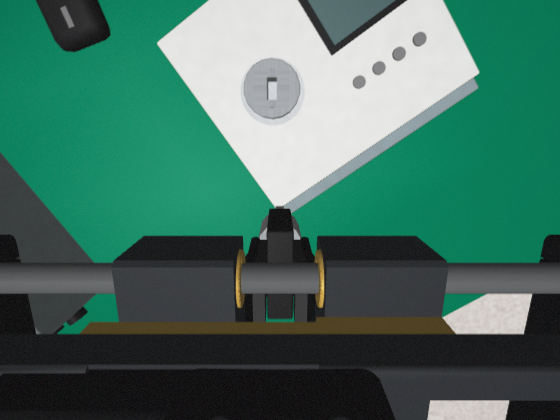

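The lock is at (272,89) with its slot nearly vertical in the picture, so nearly along the tool's x as planned. The bow of the held key is at (280,240).

Run:
```python
from h import *
from station import r
im,d,K,T=load("wrist");P=cloud(d,K,T);v,u=np.mgrid[:420,:560];Z=P[...,2]
reg=(u>235)&(u<310)&(v>50)&(v<125)
m=reg&(abs(Z-.111)<.006)
top=rect(P[m]);print("lock top",top,P[m].mean(0)); 
# ellipse of outline via rays
s=cv2.morphologyEx(m.astype(np.uint8),cv2.MORPH_CLOSE,np.ones((15,15)));c=max(cv2.findContours(s,0,1)[0],key=cv2.contourArea)
Q=np.array([ray(a,b,.111,K,T) for a,b in c[:,0]]);cc,rad=cv2.minEnclosingCircle((Q[:,:2]*1000).astype(np.float32));print("circle",cc,rad)
# slot: depth hole or grey difference inside
inn=(np.hypot(u-272,v-89)<20)
print(im[70:110:2,272,:].mean(-1).round(0), Z[70:110:4,272].round(3), im[89,258:288].mean(-1).round(0), Z[89,258:288:3].round(3))
sl=inn&(Z<.10)&(d>0)
Q=np.array([ray(a,b,.111,K,T) for a,b in zip(u[sl],v[sl])])
if len(Q): print("slot hole",rect(Q),Q.mean(0))
# bow of held key in tool frame
t=r.sense();D=(P-t["tcp_pos"])@t["ee_rot"]
k=(u>255)&(u<305)&(v>195)&(v<300)&(d>0)&(D[...,2]>-.045)&(D[...,2]<.06)&(abs(D[...,0])<.04)&(abs(D[...,1])<.03)
for lo in np.arange(-.045,.06,.01):
    q=D[k&(D[...,2]>=lo)&(D[...,2]<lo+.01)]
    if len(q)>5: print(round(lo,3),len(q),np.percentile(q[:,0],[2,98]).round(4),np.percentile(q[:,1],[2,98]).round(4))
```

```text
lock top (array([627.1, 190.8]), array([48.5, 48.8]), 58.14, 2442) [0.62704511 0.19029325 0.11126323]
circle (626.5747680664062, 190.54380798339844) 24.794788360595703
[164. 165. 167. 158.  76.  76. 198. 214. 211. 214. 216. 213. 212. 211.
 210. 175. 169. 168. 157. 158.] [0.111 0.113 0.109 0.082 0.083 0.082 0.082 0.082 0.111 0.112] [167. 166. 167. 163. 166. 166. 166. 165. 150. 101. 177. 209. 213. 216.
 215. 212. 212. 215. 202. 172. 166. 165. 165. 165. 167. 166. 167. 166.
 165. 166.] [0.112 0.112 0.112 0.087 0.081 0.081 0.112 0.112 0.111 0.111]
slot hole (array([626. , 190.8]), array([ 7. , 16.5]), 56.91, 188) [0.62604753 0.19077955 0.111     ]
-0.045 12 [-0.0024 -0.0002] [-0.0076  0.0042]
-0.035 1147 [-0.0119  0.0209] [-0.0102  0.0075]
-0.025 365 [0.007  0.0213] [-0.0125  0.0095]
-0.015 288 [0.0071 0.0212] [-0.0133  0.0103]
-0.005 189 [0.0071 0.0212] [-0.0136  0.0106]
0.005 143 [0.0024 0.0212] [-0.013   0.0089]
0.015 116 [0.002  0.0092] [-0.0136  0.0103]
0.025 61 [0.0011 0.0092] [-0.0143  0.0104]
0.035 44 [0.0021 0.0095] [-0.0139  0.0101]
```

Two independent relative measurements agree on where the TCP must be. From the top camera with the grasp offset it is (625.8,188.3), and from the wrist camera it is (626.4,188.8). The slot heading is -33.1°.

>>> {"api": "jog_arm", "payload": {
  "plan": "0.7 -0.05 0 0 0 0 1; 0.8 -0.05 0 0 0 0 1; 0.8 -0.05 0 0 0 0 1; 0.8 -0.05 0 0 0 0 1; 0.8 -0.05 0 0 0 0 1; 0 0 0.8 0 0 0 1; 0 0 0.8 0 0 0 1; 0 0 0.8 0 0 0 1; 0 0 0 0 0 0 1; 0 0 0 0 0 0 1"
}}

```text
time_s: 15.35
tcp_pos: [0.6263, 0.1846, 0.1889]
ee_rot: [[0.837, -0.547, -0.0], [-0.547, -0.837, -0.0], [-0.0, 0.001, -1.0]]
wrist_force: [-0.1, -0.2, -0.3]
gripper_width: 0.132
gripper_force: 30.0
```

```bash
python3 -c "
from h import *
togo([.6261,.1886,.148],-33)"
```

```text
t 15.35 p [0.6263 0.1846 0.1889] F [-0.1 -0.2 -0.3] w 0.132 q [ 31.  26.   2.   0. -66.  26.]
turn u [ 0.    0.   -0.02] then shift u [-0.09 -0.13  1.64] now-axes shift u [-0.09 -0.13  1.64]
```

>>> {"api": "jog_arm", "payload": {
  "plan": "-0.09 -0.13 0 0 0 -0.02 1; 0 0 0 0 0 0 1; 0 0 0 0 0 0 1; 0 0 0.2 0 0 0 1; 0 0 0.2 0 0 0 1; 0 0 0.2 0 0 0 1; 0 0 0.1 0 0 0 1; 0 0 0.1 0 0 0 1; 0 0 0.1 0 0 0 1; 0 0 0 0 0 0 1"
}}

```text
time_s: 16.35
tcp_pos: [0.6257, 0.1903, 0.1658]
ee_rot: [[0.84, -0.543, -0.0], [-0.543, -0.84, -0.0], [0.0, 0.0, -1.0]]
wrist_force: [1.8, -1.1, -2.4]
gripper_width: 0.135
gripper_force: 30.0
```

```bash
python3 -c "
from h import *
togo([.6261,.1886,.148],-33)"
```

```text
t 16.35 p [0.6257 0.1903 0.1658] F [ 1.8 -1.1 -2.4] w 0.135 q [ 31.  27.   0.   0. -63.  26.]
turn u [ 0.   -0.    0.02] then shift u [0.05 0.05 0.71] now-axes shift u [0.05 0.05 0.71]
```

The blade is 14 mm into the slot with only a light force on it. I centre slightly and continue down.

>>> {"api": "jog_arm", "payload": {
  "plan": "0.05 0.04 0.1 0 0 0 1; 0 0 0.1 0 0 0 1; 0 0 0.1 0 0 0 1; 0 0 0.1 0 0 0 1; 0 0 0.1 0 0 0 1; 0 0 0.1 0 0 0 1; 0 0 0.08 0 0 0 1; 0 0 0.04 0 0 0 1; 0 0 0.04 0 0 0 1; 0 0 0 0 0 0 1"
}}

```text
time_s: 17.35
tcp_pos: [0.6265, 0.1889, 0.1547]
ee_rot: [[0.841, -0.541, 0.004], [-0.541, -0.841, -0.0], [0.004, -0.002, -1.0]]
wrist_force: [-10.3, -0.5, 23.2]
gripper_width: 0.135
gripper_force: 30.0
```

```bash
python3 -c "
from h import *
togo([.6261,.1886,.148],-88)"
```

```text
t 17.35 p [0.6265 0.1889 0.1547] F [-10.3  -0.5  23.2] w 0.135 q [ 31.  28.  -1.   0. -61.  26.]
turn u [-0.03 -0.02  6.91] then shift u [0.01 0.02 0.27] now-axes shift u [-0.01  0.02  0.27]
```

Run:
```python
from h import *
from station import r
im,d=r.capture("side");c=r.get_calibration("side")
np.savez("side1.npz",im=im,d=d)
K,T=c["mtx"],c["extrinsics"]
def px(p):
    q=np.linalg.inv(T)@np.r_[p,1]; return [K[0,0]*q[0]/-q[2]+K[0,2],K[1,1]*-q[1]/-q[2]+K[1,2]]
for z in(.111,.118,.141,.148):print(z,np.round(px([.6272,.187,z]),1))
cv2.imwrite("pics/s1.png",cv2.resize(im[120:190,215:315],(800,560),interpolation=cv2.INTER_CUBIC)[...,::-1])
```

```text
0.111 [262.1 160.9]
0.118 [262.1 158.8]
0.141 [262. 152.]
0.148 [261.9 149.9]
```

View pics/s1.png

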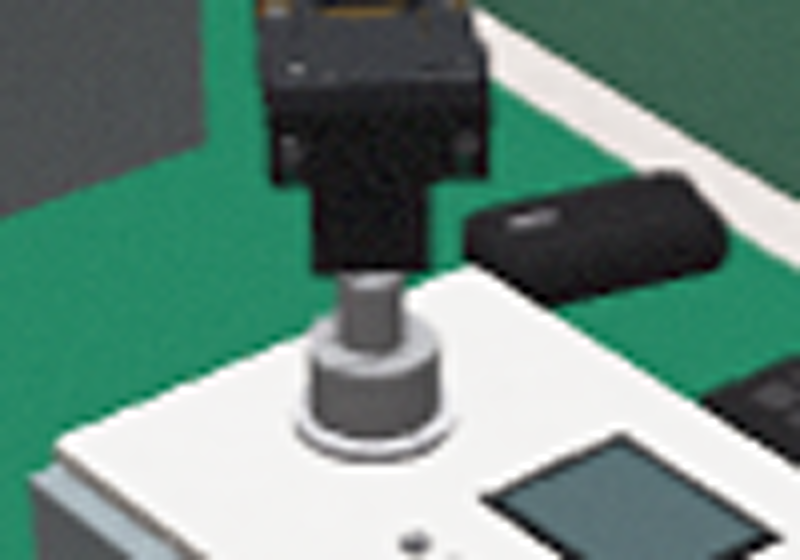

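The crop shows the shank standing on the lock, with its front lower edge at about row 353 where a seated shank would give about 357. The key seems seated, having slid in the grip. I relieve the load, open, and measure the bow's top height.

>>> {"api": "jog_arm", "payload": {
  "plan": "0 0 -0.1 0 0 0 1; 0 0 -0.1 0 0 0 1; 0 0 -0.05 0 0 0 1; 0 0 0 0 0 0 1; 0 0 0 0 0 0 0.2; 0 0 0 0 0 0 0; 0 0 0 0 0 0 -0.3; 0 0 0 0 0 0 -0.3; 0 0 0 0 0 0 -0.3; 0 0 0 0 0 0 -0.3"
}}

```text
time_s: 18.4
tcp_pos: [0.6261, 0.1889, 0.1533]
ee_rot: [[0.84, -0.543, -0.0], [-0.543, -0.84, -0.0], [-0.0, 0.0, -1.0]]
wrist_force: [0.3, -0.4, 0.3]
gripper_width: 0.594
gripper_force: 0.0
```

Run:
```python
from h import *
from station import r
togo([.6261,.1886,.148],-33)
c=r.get_calibration("wrist");im,d=r.capture("wrist");t=r.sense()
P=cloud(d,c["mtx"],c["extrinsics"]);D=(P-t["tcp_pos"])@t["ee_rot"]
k=(d>0)&(abs(D[...,0])<.03)&(abs(D[...,1])<.012)&(im.max(-1)<90)&(D[...,2]<.01)
q=P[k];print(len(q));h,e=np.histogram(q[:,2],bins=np.arange(.13,.23,.004));print(dict(zip(e.round(3),h)))
im,d=r.capture("side");c=r.get_calibration("side");P=cloud(d,c["mtx"],c["extrinsics"])
k=(np.hypot(P[...,0]-.627,P[...,1]-.187)<.016)&(P[...,2]>.1)&(d>0)
for z,cc in sorted(zip(P[k][:,2].round(4),im[k].mean(-1).round(0))): pass
rows=np.where(k.any(1))[0]
for rr in rows: 
    m=k[rr]; print(rr,m.sum(),np.median(P[rr][m][:,2]).round(4),np.median(np.hypot(P[rr][m][:,0]+.0955,P[rr][m][:,1]+.8156)).round(4),im[rr][m].mean().round(0))
```

```text
t 18.4 p [0.6261 0.1889 0.1533] F [ 0.3 -0.4  0.3] w 0.594 q [ 31.  28.  -1.  -0. -62.  26.]
turn u [0.   0.   0.02] then shift u [0.01 0.01 0.21] now-axes shift u [0.01 0.01 0.21]
13604
{np.float64(0.13): np.int64(0), np.float64(0.134): np.int64(0), np.float64(0.138): np.int64(0), np.float64(0.142): np.int64(25), np.float64(0.146): np.int64(39), np.float64(0.15): np.int64(41), np.float64(0.154): np.int64(53), np.float64(0.158): np.int64(57), np.float64(0.162): np.int64(51), np.float64(0.166): np.int64(65), np.float64(0.17): np.int64(59), np.float64(0.174): np.int64(76), np.float64(0.178): np.int64(81), np.float64(0.182): np.int64(1492), np.float64(0.186): np.int64(0), np.float64(0.19): np.int64(0), np.float64(0.194): np.int64(0), np.float64(0.198): np.int64(0), np.float64(0.202): np.int64(0), np.float64(0.206): np.int64(0), np.float64(0.21): np.int64(0), np.float64(0.214): np.int64(0), np.float64(0.218): np.int64(0), np.float64(0.222): np.int64(0)}
15 1 0.52 1.2513 89.0
16 10 0.5193 1.2456 102.0
17 13 0.5197 1.2358 104.0
18 12 0.5191 1.2297 103.0
19 4 0.5187 1.2231 102.0
100 5 0.308
[... 316 characters left out ...]
 0.2709 1.2231 20.0
114 5 0.2679 1.2229 20.0
115 4 0.2652 1.2225 18.0
116 7 0.2603 1.2265 83.0
121 2 0.2463 1.2242 112.0
143 2 0.1745 1.2289 24.0
144 2 0.171 1.2294 22.0
145 2 0.1673 1.2305 22.0
146 3 0.1638 1.2313 25.0
147 2 0.1603 1.2309 25.0
148 3 0.1572 1.2305 25.0
149 3 0.1558 1.2281 24.0
150 2 0.1506 1.2307 25.0
151 3 0.1485 1.2293 21.0
152 2 0.1449 1.2293 28.0
153 2 0.1419 1.2285 20.0
154 1 0.1378 1.2305 42.0
155 1 0.1329 1.2331 70.0
156 7 0.1337 1.226 93.0
157 8 0.1304 1.2257 99.0
158 8 0.1276 1.2249 98.0
159 8 0.1244 1.2246 97.0
160 8 0.1194 1.2269 107.0
161 11 0.1154 1.2279 112.0
162 10 0.1136 1.2255 113.0
163 8 0.1103 1.2254 112.0
164 4 0.108 1.2236 147.0
165 2 0.1056 1.2218 191.0
```

The bow top is at 0.183 m, so the key is seated. I regrip slightly lower and start the clockwise turn.

>>> {"api": "jog_arm", "payload": {
  "plan": "0 0 0.15 0 0 0 -0.3; 0 0 0 0 0 0 0.2; 0 0 0 0 0 0 0.6; 0 0 0 0 0 0 1; 0 0 0 0 0 0 1; 0 0 0 0 0 0 1; 0 0 0 0 0 0 1; 0 0 0 0 0 0 1; 0 0 0 0 0 0 1; 0 0 0 0 0 0 1"
}}

```text
time_s: 19.5
tcp_pos: [0.6261, 0.1889, 0.1499]
ee_rot: [[0.84, -0.543, 0.0], [-0.543, -0.84, -0.0], [0.0, 0.0, -1.0]]
wrist_force: [0.4, -0.4, 0.2]
gripper_width: 0.135
gripper_force: 30.0
```

>>> {"api": "jog_arm", "payload": {
  "plan": "0 0 0 0 0 0.3 1; 0 0 0 0 0 0.3 1; 0 0 0 0 0 0.3 1; 0 0 0 0 0 0.3 1; 0 0 0 0 0 0.3 1; 0 0 0 0 0 0.3 1; 0 0 0 0 0 0.3 1; 0 0 0 0 0 0.3 1; 0 0 0 0 0 0.3 1; 0 0 0 0 0 0.3 1"
}}

```text
time_s: 20.5
tcp_pos: [0.6272, 0.1896, 0.1499]
ee_rot: [[0.546, -0.838, 0.003], [-0.838, -0.546, 0.001], [0.0, -0.003, -1.0]]
wrist_force: [1.2, 1.1, -1.1]
gripper_width: 0.135
gripper_force: 30.0
```

```bash
python3 -c "
from h import *
from station import r
togo([.6261,.1889,.149],-88);print(r.sense()['moment'])"
```

```text
t 20.5 p [0.6272 0.1896 0.1499] F [ 1.2  1.1 -1.1] w 0.135 q [ 31.  28.  -1.   0. -61.   2.]
turn u [-0.02  0.    3.89] then shift u [0.03 0.05 0.04] now-axes shift u [-0.    0.05  0.04]
[ 0.3703558  -0.65935049  0.2445411 ]
```

>>> {"api": "jog_arm", "payload": {
  "plan": "0 -0.05 0 0 0 0.3 1; 0 0 0 0 0 0.3 1; 0 0 0 0 0 0.3 1; 0 0 0 0 0 0.3 1; 0 0 0 0 0 0.3 1; 0 0 0 0 0 0.3 1; 0 0 0 0 0 0.3 1; 0 0 0 0 0 0.3 1; 0 0 0 0 0 0.3 1; 0 0 0 0 0 0.3 1"
}}

```text
time_s: 21.5
tcp_pos: [0.6277, 0.1898, 0.1499]
ee_rot: [[0.158, -0.987, 0.001], [-0.987, -0.158, 0.0], [-0.0, -0.001, -1.0]]
wrist_force: [1.2, 0.2, -0.0]
gripper_width: 0.137
gripper_force: 30.0
```

```bash
python3 -c "
from h import *
from station import r
togo([.6261,.1889,.149],-88);print(r.sense()['moment'])"
```

```text
t 21.5 p [0.6277 0.1898 0.1499] F [ 1.2  0.2 -0. ] w 0.137 q [ 31.  28.  -1.   0. -61. -22.]
turn u [-0.01  0.    0.89] then shift u [0.04 0.06 0.04] now-axes shift u [0.03 0.07 0.04]
[ 0.1018647  -0.33594661  0.21888739]
```

>>> {"api": "jog_arm", "payload": {
  "plan": "0 0 0 0 0 0.25 1; 0 0 0 0 0 0.25 1; 0 0 0 0 0 0.25 1; 0 0 0 0 0 0.2 1; 0 0 0 0 0 0.2 1; 0 0 0 0 0 0.2 1; 0 0 0 0 0 0.15 1; 0 0 0 0 0 0 1; 0 0 0 0 0 0 1; 0 0 0 0 0 0 1"
}}

```text
time_s: 22.5
tcp_pos: [0.6277, 0.1898, 0.1499]
ee_rot: [[-0.05, -0.999, 0.001], [-0.999, 0.05, 0.001], [-0.001, -0.001, -1.0]]
wrist_force: [3.1, 1.9, -2.2]
gripper_width: 0.135
gripper_force: 30.0
```

```bash
python3 -c "
from h import *
from station import r
togo([.6261,.1889,.149],-88);print(r.sense()['moment'])"
```

```text
t 22.5 p [0.6277 0.1898 0.1499] F [ 3.1  1.9 -2.2] w 0.135 q [ 31.  28.  -1.   0. -61. -34.]
turn u [-0.01  0.   -0.61] then shift u [0.03 0.06 0.04] now-axes shift u [0.04 0.06 0.04]
[ 0.3591303  -1.27557528  0.23447365]
```

>>> {"api": "jog_arm", "payload": {
  "plan": "0 0 0 0 0 0.15 1; 0 0 0 0 0 0.15 1; 0 0 0 0 0 0.15 1; 0 0 0 0 0 0.15 1; 0 0 0 0 0 0 1; 0 0 0 0 0 0 1; 0 0 0 0 0 0 1; 0 0 0 0 0 0 1; 0 0 0 0 0 0 1; 0 0 0 0 0 0 1"
}}

```text
time_s: 23.5
tcp_pos: [0.6276, 0.1897, 0.1499]
ee_rot: [[-0.134, -0.991, 0.001], [-0.991, 0.134, 0.0], [-0.001, -0.001, -1.0]]
wrist_force: [5.5, 1.1, -1.8]
gripper_width: 0.136
gripper_force: 30.1
```

```bash
python3 -c "
from h import *
from station import r
togo([.6261,.1889,.149],-88);print(r.sense()['moment'])"
```

```text
t 23.5 p [0.6276 0.1897 0.1499] F [ 5.5  1.1 -1.8] w 0.136 q [ 31.  28.  -1.   0. -61. -39.]
turn u [-0.01  0.   -1.21] then shift u [0.03 0.06 0.04] now-axes shift u [0.04 0.06 0.04]
[ 0.40152955 -1.73602571  0.2334941 ]
```

```bash
cat > bow.py <<'E'
from h import *
from station import r
c=r.get_calibration("wrist");im,d=r.capture("wrist");t=r.sense()
P=cloud(d,c["mtx"],c["extrinsics"]);D=(P-t["tcp_pos"])@t["ee_rot"]
k=(d>0)&(abs(D[...,0])<.03)&(abs(D[...,1])<.016)&(abs(P[...,2]-.183)<.004)&(im.max(-1)<90)
n,l,s,_=cv2.connectedComponentsWithStats(k.astype(np.uint8));k=l==1+s[1:,4].argmax()
print("bow world",rect(P[k]),"tool",rect(D[k]),np.percentile(P[k][:,2],[5,50,95]))
cv2.imwrite("pics/bow.png",im[...,::-1])
E
python3 bow.py
```

```text
bow world (array([624.5, 173.8]), array([12.3, 11.7]), 82.28, 809) tool (array([16.2,  0.9]), array([12.3, 11.7]), 0.04, 809) [0.18079752 0.1834138  0.18446256]
```

View pics/bow.png

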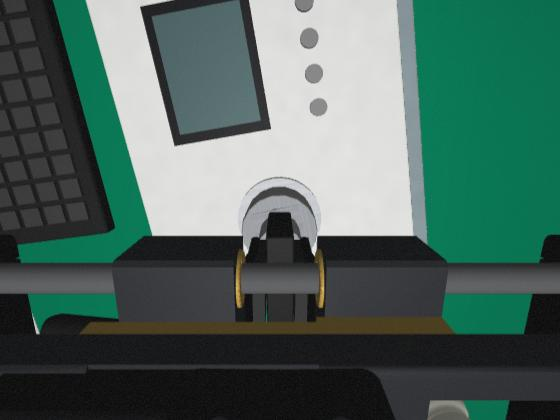

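The bow is aligned with the tool, with no slip in the grip. It is at -97.7°, which equals the stop plus about 9° of slot play. I confirm the stop with a small extra turn.

>>> {"api": "jog_arm", "payload": {
  "plan": "0 0 0 0 0 0.1 1; 0 0 0 0 0 0.1 1; 0 0 0 0 0 0.1 1; 0 0 0 0 0 0 1; 0 0 0 0 0 0 1; 0 0 0 0 0 0 1; 0 0 0 0 0 0 1; 0 0 0 0 0 0 1; 0 0 0 0 0 0 1; 0 0 0 0 0 0 1"
}}

```text
time_s: 24.55
tcp_pos: [0.6276, 0.1897, 0.1499]
ee_rot: [[-0.175, -0.985, 0.001], [-0.985, 0.175, 0.0], [-0.001, -0.001, -1.0]]
wrist_force: [5.4, 1.3, -3.5]
gripper_width: 0.135
gripper_force: 30.1
```

```bash
python3 -c "
from h import *
from station import r
togo([.6261,.1889,.149],-88);print(r.sense()['moment'])"
```

```text
t 24.55 p [0.6276 0.1897 0.1499] F [ 5.4  1.3 -3.5] w 0.135 q [ 31.  28.  -1.   0. -61. -41.]
turn u [-0.01  0.   -1.51] then shift u [0.03 0.06 0.04] now-axes shift u [0.04 0.06 0.04]
[ 0.38278923 -1.79181509  0.27901048]
```

The moment is rising at the stop. I turn back within the play so the bow is square, then release and withdraw straight up.

>>> {"api": "jog_arm", "payload": {
  "plan": "0 0 0 0 0 -0.5 1; 0 0 0 0 0 -0.5 1; 0 0 0 0 0 -0.45 1; 0 0 0 0 0 0 1; 0 0 0 0 0 0 1; 0 0 0 0 0 0 0.2; 0 0 0 0 0 0 -0.1; 0 0 0 0 0 0 -0.3; 0 0 0 0 0 0 -0.3; 0 0 0 0 0 0 -0.3"
}}

```text
time_s: 25.55
tcp_pos: [0.6269, 0.1894, 0.1497]
ee_rot: [[0.027, -1.0, -0.001], [-1.0, -0.027, -0.0], [0.0, 0.001, -1.0]]
wrist_force: [-0.0, -0.7, -0.2]
gripper_width: 0.501
gripper_force: 0.0
```

```bash
python3 -c "
from h import *
from station import r
togo([.6261,.1889,.149],-88);print(r.sense()['moment'])
import bow"
```

```text
t 25.55 p [0.6269 0.1894 0.1497] F [-0.  -0.7 -0.2] w 0.501 q [ 31.  28.  -1.  -0. -61. -29.]
turn u [ 0.   -0.   -0.06] then shift u [0.02 0.03 0.03] now-axes shift u [0.02 0.03 0.03]
[ 0.11619728 -0.07959426  0.01466923]
bow world (array([626.4, 173.8]), array([11.9, 12. ]), 1.86, 772) tool (array([15.6,  1.1]), array([11.9, 12. ]), 89.66, 772) [0.18071816 0.18343152 0.18455367]
```

>>> {"api": "jog_arm", "payload": {
  "plan": "0 0 -0.3 0 0 0 -0.3; 0 0 -0.5 0 0 0 -0.3; 0 0 -0.8 0 0 0 -0.3; 0 0 -1 0 0 0 -0.3; 0 0 -1 0 0 0 -0.3; 0 0.8 0 0 0 0 -0.3; 0 1 0 0 0 0 -0.3; 0 1 0 0 0 0 -0.3; -1 1 0 0 0 0 -0.3; -1 1 0 0 0 0 -0.3"
}}

```text
time_s: 26.6
tcp_pos: [0.5053, 0.2364, 0.2416]
ee_rot: [[0.025, -1.0, 0.002], [-1.0, -0.025, 0.001], [-0.001, -0.002, -1.0]]
wrist_force: [0.3, 0.4, 0.4]
gripper_width: 0.652
gripper_force: 0.0
```

>>> {"api": "jog_arm", "payload": {
  "plan": "-1 1 0 0 0 0 -0.3; -1 1 0 0 0 0 -0.3; -1 1 0 0 0 0 -0.3; -1 1 0 0 0 0 -0.3; -0.5 1 0 0 0 0 -0.3; 0 1 0 0 0 0 -0.3; 0 0 0 0 0 0 -0.3; 0 0 0 0 0 0 -0.3; 0 0 0 0 0 0 -0.3; 0 0 0 0 0 0 -0.3"
}}

```text
time_s: 27.6
tcp_pos: [0.3537, 0.3447, 0.24]
ee_rot: [[0.026, -1.0, 0.0], [-1.0, -0.026, 0.0], [-0.0, -0.0, -1.0]]
wrist_force: [0.6, 0.1, 0.9]
gripper_width: 0.65
gripper_force: 0.0
```

Run:
```python
from h import *
from station import r
print(r.sense()["tcp_pos"],r.sense()["wrist_force"].round(1))
a,d=r.capture("top");b,e=r.capture("side");c=r.get_calibration("side");P=cloud(e,c["mtx"],c["extrinsics"])
k=(np.hypot(P[...,0]-.627,P[...,1]-.187)<.03)&(P[...,2]>.135)&(P[...,2]<.2)&(e>0);print(rect(P[k]),P[k][:,2].max())
c=r.get_calibration("top");P=cloud(d,c["mtx"],c["extrinsics"])
k=(np.hypot(P[...,0]-.627,P[...,1]-.187)<.03)&(P[...,2]>.17)&(P[...,2]<.2)&(d>0);print(rect(P[k]),P[k].mean(0))
f=lambda x:cv2.resize(x,(400,400),interpolation=cv2.INTER_CUBIC)
cv2.imwrite("pics/end.png",np.hstack([f(a[120:280,180:340]),f(b[110:310,200:400])])[...,::-1])
```

```text
[0.35371001 0.34469273 0.23999655] [0.6 0.1 0.9]
(array([620.1, 185.6]), array([20.3, 49.8]), 3.82, 203) 0.1844023830904309
(array([625.8, 185.9]), array([11.7, 42. ]), 0.86, 96) [0.62512791 0.18645489 0.18056728]
```

View pics/end.png

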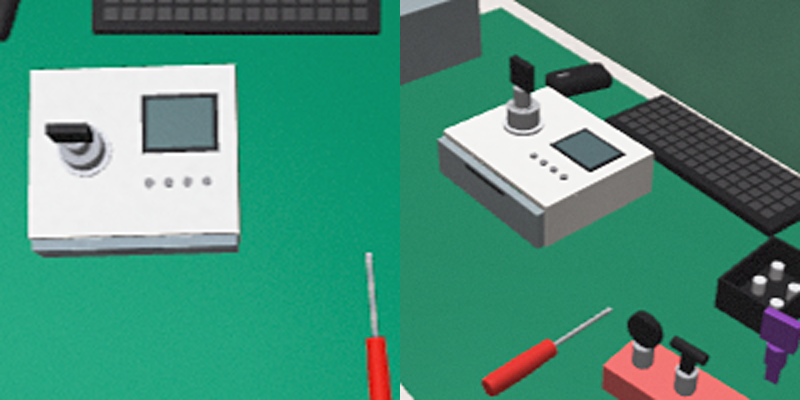

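The key stands upright and square across the tray's travel at (68,132) on the left, with its bow yaw within about 1° of the tester. The tray is closed, the other two keys are in the stand, and the screwdriver is where it was. I hand the job in.

```bash
python3 -c "
from station import r
print(r.finish_job())"
```

```text
the job is handed in; nothing more can be done
None
```

The job is handed in at about 28 s of the 72 s allowed (no verdict was reported back): the tray is home, the tester's key is fully seated in the lock and turned to its stop with its bow square across the tray's travel, and the other two keys are still in the stand.

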